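# Put the bit case away and latch the bench cabinet

### The arm

A 6-joint arm with a two-finger parallel gripper is mounted at the origin on the work surface. World frame = base frame: x ahead of the robot, y to its left, z up, the work surface at z = 0. Lengths are in mm, angles in rad, forces in N, time in s.
With the tool pointing down it reaches from about 300 to 775 mm from the base axis. Payload 14.6 kg.
Tool frame: the origin (TCP) lies between the finger pads; the fingertips stand 25 mm ahead of it and the grasp point (between the pads) lies 6 mm ahead of it; z points along the fingers, y is the line along which they close (so a half turn about z gives the same grasp; the last joint's range is limited). The gripper opens to 94 mm and grips with 3 to 60 N. Pads are 16 mm wide; open, the fingers measure 119 mm over their backs; the gripper's body (75 mm by 177 mm) begins 78 mm behind the grasp point.
Start: joints at [-1.339, 0.3, 1.521, -0, 1.321, -0.067], TCP at [161.899, -525.622, 230.446] pointing down, gripper open.
Joint ranges: [-3.03, 3.03], [-0.79, 2.21], [0.23, 2.52], [-1.04, 4.18], [0, 3.07], [-2.55, 2.55]. Speed limits (rad/s): [2.22, 2.22, 2.57, 3.14, 3.14, 3.14].

### API

Orientations are given as [roll, pitch, yaw] about the fixed x, y, z axes, in that order (R = Rz(yaw) Ry(pitch) Rx(roll)).
In Python, from cell import manip gives the robot as it stands. The module is installed in compiled form; this text tells all that it offers.
- The arm moves only by the tool step_arm, never from a script. Its argument "series" is one flat list of numbers, 5 for each row, row after row: the shift along the world's x, y, z in mm, then the turn about the world's z in rad, then the closure, from 0 (fully open) to 1 (shut). In form: [dx, dy, dz, spin, jaw, dx, dy, dz, spin, jaw, ...]. A call has 1 to 20 rows; each row shifts and turns the commanded pose from where the row before left it; what a row does not reach is not made up. A row lasts 1/8 s, in which the tool goes at most 62.5 mm and 10.7 degrees, less where a joint would pass 70% of its speed; a pose out of reach is approached as far as the arm can. A call is refused whole if a number of a shift passes 62.5 or a number of a turn 0.188, either way. A call with a gripper value outside its range is refused whole. The fingers move at their own pace and stop on an object; "squeeze" is the grip in N (left out, the last holds). Time passes only in rows, so rows that do not move let the fingers close. It gives the time, the measured TCP pose, the force, the opening and the grip force at its end, in the units of the state.
- manip.read_state(): the state, without advancing time (a new reading comes with each control period).
- manip.camera(name): name is "side" or "top" or "wrist"; returns (picture, depth): 480x640x3 uint8, blue, green, red; 480x640 float32, mm along the optical axis (not along the pixel's ray), 0 where there is no reading.
- manip.camera_info(name): a dict with "fovy" (degrees; the focal length in pixels is half the picture's height over the tangent of half this angle, whatever the lens; pixels are square), "cx", "cy" (the principal point, pixels), "k1" (the pictures are not rectified: a ray, as slopes to the right and down, at radius r is drawn at 1 + k1 r^2 times it, then the intrinsics apply), "eye" and "orientation" of the camera in the world. Camera axes: x right, y down, z forward; pixel columns grow to the right and rows downward; lengths in mm; the calibration is good to about 2 mm. A picture is of the moment at which its call begins: read the wrist's pose just before it. camera_info takes no time and is no camera call; for the wrist camera it gives the pose at the moment of the call.
- manip.sign_off(): hands the job in; it is judged then, once.
The state is a dict: "clock": time; "joints": joint angles; "qd": joint speeds; "effort": joint torques, N m; "eef_pos": TCP position; "eef_rot": TCP orientation; "wrist_force": force on the tool from outside, world axes, zero at the start; "moment": the same for the moment, N m; "finger_gap": finger opening in mm; "finger_force": force on a finger pad.
Only numpy, scipy, OpenCV 4.12 (cv2) and the standard library are available. Lean on these libraries where they do the work, as an engineer would, in place of code of your own. Each camera call takes 0.05 s, during which the arm holds its last target. There are 200 camera calls.

### The job

Lay the red bit case flat in the open top drawer of the blue bench cabinet and let go, push the drawer fully home, then push the cabinet door shut until its spring latch snaps in behind the keeper and holds the door. Feel for the snap and press no harder than that needs (never over 24 N on the closing door), do not slam the door or knock the cabinet, and leave the wrench, the oil bottle and the spray can where they are.

Things in the scene. Friction and masses are not known exactly. Their poses are not given: they have to be found in the camera images.
- cabinet: Blue steel cabinet, fixed, 220 deep (x), 300 wide (y), 210 high; origin at the centre of its underside, x into it, frame front at x -110 mm. Top drawer open, two lower ones shut, one door hinged on its +y side. Its latch keeper (bent strap with lip, sprung rubber buffer beside it; y -94 to -122, z 105 mm) stands on spacers that vary by 12 mm unmeasured: where it catches must be felt.
- drawer (a joint): Slide of the grey top drawer, m: 0 = home, grows as it comes out to the cabinet's -x (starts 0.115 to 0.140). Friction 2 N, no spring. 200 wide, 190 deep, centred at cabinet y +25 mm; front panel's top 193, floor 153 mm above the bench, side walls 33 high; a rail of sockets fills the 40 mm along its +y wall. Open, it blocks the door.
- drawer_floor (a point): Point on the drawer's floor in the free area for the case, 62 mm behind the front panel's face and 20 mm to -y of the drawer's middle; moves with the drawer. Axes as the cabinet's. Open, at least 115 mm of the drawer is clear of the cabinet.
- drawer_front (a point): Middle of the outer face of the aluminium lip (160 wide, 10 high, 7 mm proud) on the top drawer's front, 185 mm above the bench; push here to +x of the cabinet. Home, it is at x = -117, y = +25 mm in the cabinet's frame.
- door (a joint): Hinge of the door, rad: 0 = parallel to the cabinet's front, grows as it opens (starts 1.5 to 1.8). Hinge line at cabinet x -120, y +145 mm; at angle t the door runs from it along (-sin t, -cos t) in cabinet axes. Turns freely. Latched, it rests at 0.020 to 0.074 rad, depending on the spacers; not caught, it springs back by 0.04 or more, to over 0.078. Door 250 wide, 18 thick, top edge 205 mm up.
- door_hinge (a point): On the hinge line at the back face of the door, 200 mm above the bench.
- door_push (a point): Push point on the door's outer face, 215 mm from the hinge line, 180 mm up; x = closing direction, y to the hinge. The last 12 to 15 mm take 4 N rising to 16 to 20 N, then the tongue snaps in and the force dips; beyond, it is solid. Over 24 N in all, drag included, is a fault under 0.17 rad. Tips below 180 mm: wider parts of the fingers catch the door's top edge. Latch case below, 85 to 125 mm up.
- tongue_tip (a point): End of the sprung brass latch tongue (24 thick, 16 high, 13 mm out of the door's free edge, 105 mm above the bench), sloped towards the cabinet. Fully out, it is at y = -48 mm in door_push's frame; riding over the keeper's lip it goes back 5 to 8 mm; it is fully out again once latched.
- case: Red plastic bit case, 80 x 40 x 26 mm, about 0.15 kg, lying flat on the bench; origin at the centre of its underside, long side along its x, z up. Grasp it across its 40 mm side.
- spraycan: Blue and white spray can, 65 mm across, 170 mm high, standing on the bench to the right of the cabinet; leave it alone.
- wrench: Steel wrench, about 180 mm long, lying on the cabinet's top; leave it alone.
- oil: White oil bottle with a red cap, 34 mm across, 70 mm high, standing on the cabinet's top near the hinge side; leave it alone.
Mind the look-alikes: they are no part of the job. Of the things shaped like the case, the red one is meant.

How it is judged (in metres and radians):
On the way, in this order (a step that is already met when the one before it is completed fails the run):
1. the bit case lies flat in the drawer, let go, with the drawer still open (z of case in the frame of drawer_floor between -0.008 and 0.008 m and x of case in the frame of drawer_floor between -0.055 and 0.13 m and y of case in the frame of drawer_floor between -0.085 and 0.125 m and contact force between the fingers and case below 0.2 N and value of joint drawer above 0.02 m), for 0.2 s.
2. the drawer is pushed home with the case in it, the door still open (z of case in the frame of drawer_floor between -0.008 and 0.008 m and x of case in the frame of drawer_floor between -0.055 and 0.13 m and y of case in the frame of drawer_floor between -0.085 and 0.125 m and value of joint drawer below 0.006 m and value of joint door above 0.3 rad), for 0.2 s.
3. the door presses its tongue back over the keeper's lip (y of tongue_tip in the frame of door_push above -0.045 m and value of joint door below 0.12 rad).
4. the tongue has snapped out behind the keeper's lip (value of joint door below 0.0755 rad and y of tongue_tip in the frame of door_push below -0.0473 m), for 0.2 s.
At the end, for the whole second after the job is handed in: Door latched: joint under 0.0755 rad, tongue out again to within 0.7 mm behind the keeper; drawer within 6 mm of home; case lying flat on the drawer floor (tilt under 0.15 rad); the robot touches nothing (all of step 4 and value of joint drawer below 0.006 m and z of case in the frame of drawer_floor between -0.008 and 0.008 m and x of case in the frame of drawer_floor between -0.055 and 0.13 m and y of case in the frame of drawer_floor between -0.085 and 0.125 m and angle between case's own z axis and vertical below 0.15 rad).
It fails at once if the all but shut door is pressed with over 24 N (value of joint door below 0.17 rad and contact force between any of the fingers, the arm and cabinet above 24 N).
It fails at once if the cabinet, its door or its drawer is pressed or knocked with over 45 N (contact force between any of the fingers, the arm and cabinet above 45 N).
It fails at once if the door is slammed (swings shut faster than 2 rad/s) (velocity of joint door below -2 rad/s).
It fails at once if the spray can, the wrench or the oil bottle is moved by over 25 mm (distance of any of spraycan, wrench, oil from where it was at the start of the episode above 0.025 m).
It also fails if it takes over 72 s, if anything falls off the work surface, if the arm or the gripper's body presses on something with over 40 N, if the wrist force passes 120 N, or if a joint passes its speed limit or range.

## Working session

There is one attempt and no reset: what is moved stays moved. The work goes in short steps, Python scripts to look and compute and a tool call to move; the robot and the scene stay as the last step left them, time stands still between calls to the robot, and variables do not carry over. Pictures are saved under pics/ and viewed, at most 10 in all, crops included, and the job is handed in when it is done.

Besides the shell and the picture viewer there is one more tool, called after ">>>" by a JSON object that holds its "name" and its "arguments". step_arm: Moves the arm, as the interface text tells. Its arguments: {"type":"object","properties":{"series":{"type":"array"},"squeeze":{"type":"number"}},"required":["series"]}

```bash
mkdir -p pics; cat > h.py <<'E'
import numpy as np, cv2
from cell import manip
from scipy.spatial.transform import Rotation as R
def rot(o):
    o=np.array(o,float)
    return o if o.shape==(3,3) else R.from_euler('xyz',o).as_matrix()
def cloud(n):
    i=manip.camera_info(n); p,d=manip.camera(n)
    f=240/np.tan(np.radians(i['fovy'])/2)
    K=np.array([[f,0,i['cx']],[0,f,i['cy']],[0,0,1]])
    v,u=np.mgrid[:480,:640].astype(np.float32)
    s=cv2.undistortPoints(np.stack([u.ravel(),v.ravel()],1)[:,None],K,np.array([i['k1'],0,0,0.]))[:,0]
    c=np.c_[s,np.ones(len(s))]*d.reshape(-1,1)
    w=c@rot(i['orientation']).T+np.array(i['eye'])
    w[d.ravel()==0]=np.nan
    return p,d,w.reshape(480,640,3)
E
python3 - <<'E'
from h import *
for n in ['side','top']:
    print(manip.camera_info(n))
    p,d,w=cloud(n); np.save(n+'.npy',w); cv2.imwrite(f'pics/{n}.png',p)
    print((d==0).mean())
print(manip.read_state())
E
```

```text
{'fovy': 47.78039191880233, 'cx': 322.78696740880383, 'cy': 235.44228693314872, 'k1': -0.04973295971209769, 'eye': array([-157.28733518,  699.13270738,  769.61397691]), 'orientation': array([-2.10054322, -0.00554631, -2.43479745])}
0.003994140625
{'fovy': 44.18952832727642, 'cx': 325.09162603072303, 'cy': 246.63554008009274, 'k1': -0.20074829052314194, 'eye': array([ 351.49930995, -110.84411818, 1287.18827623]), 'orientation': array([-2.97977415,  0.00426931, -1.5621566 ])}
0.004130859375
{'clock': 0.1, 'joints': array([-1.33857475e+00,  3.00406194e-01,  1.52153576e+00,  1.07092443e-05,
        1.32071221e+00, -6.65680283e-02]), 'qd': array([-1.56474197e-03, -2.21983089e-03, -2.18354107e-03, -5.19329081e-05,
       -8.27750183e-04,  5.69434850e-04]), 'effort': array([ 1.84090430e-03, -5.32643938e+01, -3.53283298e+01,  7.09692109e-02,
        2.33749469e-02, -7.70705014e-05]), 'eef_pos': array([ 161.86577895, -525.41206793,  229.94109384]), 'eef_rot': array([-3.14053419e+00, -8.09606184e-05,  2.98786908e-01]), 'wrist_force': array([ 0.61672978, -0.70610148, -0.24263538]), 'moment': array([-0.00080276, -0.00808632, -0.01562557]), 'finger_force': 0.0, 'finger_gap': 94.08633497346263}
```

View pics/top.png

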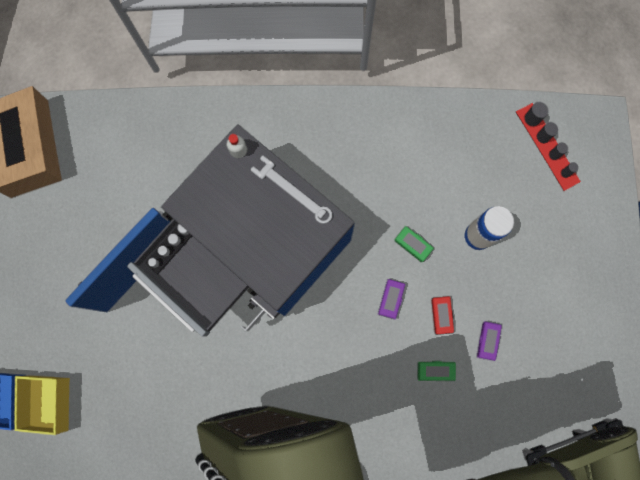

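View pics/side.png

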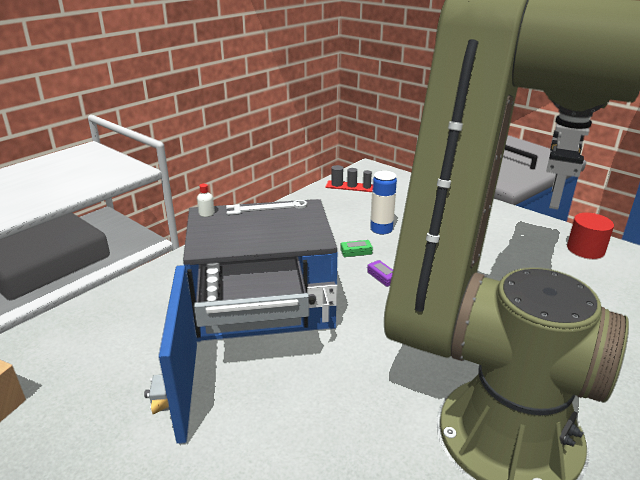

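The top view shows the red case at (443,315). The look-alikes are purple (392,298) and (489,341), green (414,244), dark green (437,371), and the red socket rack at (548,146); the side view also has a red cylinder at (590,235). By colour and shape I choose (443,315). The cabinet top is centred near (258,215), the drawer points to lower-left, and the door is at (120,260), open.

```bash
python3 - <<'E'
from h import *
p=cv2.imread('pics/top.png'); w=np.load('top.npy'); h=cv2.cvtColor(p,cv2.COLOR_BGR2HSV)
z=w[...,2]
def rect(m,name):
    n,l,s,c=cv2.connectedComponentsWithStats(m.astype(np.uint8))
    k=1+np.argmax(s[1:,4]); q=w[l==k]
    r=cv2.minAreaRect(q[:,:2].astype(np.float32))
    print(name,s[k,4],'rect',np.round(r[0],1),np.round(r[1],1),round(r[2],2),'z',np.nanmedian(q[:,2]).round(1)); print(cv2.boxPoints(r).round(1).tolist()); return q
x,y=w[...,0],w[...,1]
red=(((h[...,0]<8)|(h[...,0]>172))&(h[...,1]>130))
m=np.zeros_like(red); m[285:345,420:465]=1
q=w[(red|True)&m&(z>20)&(z<32)]
r=cv2.minAreaRect(q[:,:2].astype(np.float32)); print('case',r,np.median(q[:,2]))
top=(abs(z-210)<5)&(h[...,1]<80)
m=np.zeros_like(red); m[100:330,150:370]=1
rect(top&m,'cab top')
blue=(h[...,0]>100)&(h[...,0]<130)&(h[...,1]>120)
m=np.zeros_like(red); m[195:320,50:175]=1
rect(blue&m&(z>190),'door top')
# drawer front rim & lip
m=np.zeros_like(red); m[250:345,120:230]=1
rect(m&(abs(z-193)<4)&~blue,'drawer front')
q=w[195:340,130:260]; zz=q[...,2]; f=q[(zz>145)&(zz<160)]; print('floor',len(f),np.median(f,0))
c=p[270:400,360:520]; cv2.imwrite('pics/crop.png',cv2.resize(c,None,fx=4,fy=4))
E
```

```text
case ((411.18511962890625, -358.31109619140625), (78.35608673095703, 41.58784484863281), 3.8949553966522217) 25.49837553885436
cab top 16611 rect [589.6  25.8] [301.8 221.4] 49.61 z 209.5
[[407.5, -17.399999618530273], [576.2000122070312, -160.89999389648438], [771.7000122070312, 69.0], [603.0999755859375, 212.39999389648438]]
door top 1297 rect [505.4 303.4] [ 19.  245.9] 47.54 z 203.6
[[408.29998779296875, 379.3999938964844], [589.7000122070312, 213.5], [602.5, 227.39999389648438], [421.1000061035156, 393.3999938964844]]
drawer front 781 rect [426.6 196.9] [198.4  20. ] 49.32 z 192.0
[[354.29998779296875, 128.1999969482422], [369.5, 115.19999694824219], [498.79998779296875, 265.6000061035156], [483.6000061035156, 278.70001220703125]]
floor 5256 [474.94812267 151.35272191 152.85429674]
```

View pics/crop.png

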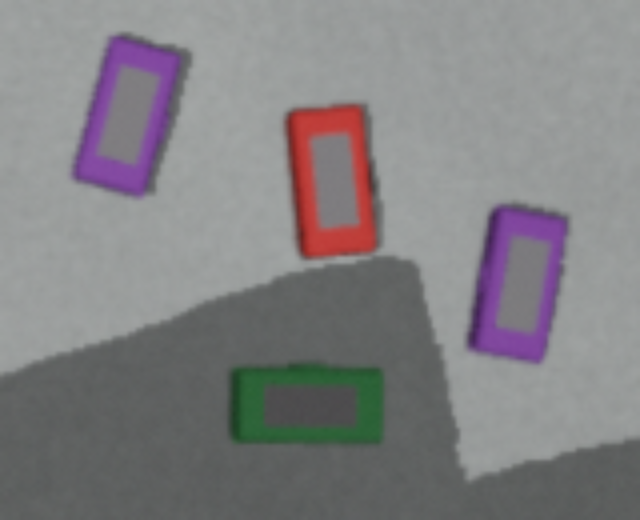

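The crop confirms it: the red case is at crop (335,180), 78×41 mm and clear of its neighbours. Cabinet centre is (590,26) with yaw -0.705, the drawer is about 128 mm open, and the door is at about 1.6 rad. I'll go and grasp.

>>> {"name": "step_arm", "arguments": {"series": [41.5,28,0,-0.0385,0,41.5,28,0,-0.0385,0,41.5,28,0,-0.0385,0,41.5,28,0,-0.0385,0,41.5,28,0,-0.0385,0,41.8,27.2,0,-0.0385,0,0,0,-50,0,0,0,0,-50,0,0,0,0,-50,0,0,0,0,-25,0,0,0,0,-15,0,0,0,0,-11,0,0,0,0,0,0,0,0,0,0,0,0], "squeeze": 20}}

```text
clock: 1.85
eef_pos: [411.5, -358.8, 30.3]
eef_rot: [3.141, -0.001, 0.068]
wrist_force: [0.9, -0.3, 0.3]
finger_gap: 94.3
finger_force: 0.0
```

>>> {"name": "step_arm", "arguments": {"series": [0,0,-2,0,1,0,0,0,0,1,0,0,0,0,1,0,0,0,0,1,0,0,0,0,1,0,0,0,0,1,0,0,0,0,1,0,0,0,0,1]}}

```text
clock: 2.85
eef_pos: [411.2, -358.4, 27.4]
eef_rot: [-3.142, -0.0, 0.068]
wrist_force: [-0.5, 1.2, 0.2]
finger_gap: 39.9
finger_force: 19.9
```

>>> {"name": "step_arm", "arguments": {"series": [0,0,40,0,1,0,0,50,0,1,0,0,50,0,1,0,0,50,0,1,0,0,50,0,1,5.1,49.9,0,0.0798,1,5.1,49.9,0,0.0798,1,5.1,49.9,0,0.0798,1,5.1,49.9,0,0.0798,1,5.1,49.9,0,0.0798,1,5.1,49.9,0,0.0798,1,5.1,49.9,0,0.0798,1,5.1,49.9,0,0.0798,1,5.1,49.9,0,0.0798,1,5.5,49.7,0,0.0798,1,0,0,0,0,1,0,0,0,0,1]}}

```text
clock: 4.97
eef_pos: [462.4, 140.1, 267.2]
eef_rot: [-3.141, 0.001, 0.866]
wrist_force: [0.1, -0.3, -1.5]
finger_gap: 40.1
finger_force: 19.9
```

```bash
python3 - <<'E'
from h import *
p,d,w=cloud('wrist'); cv2.imwrite('pics/w1.png',p); np.save('w1.npy',w); print(manip.read_state()['finger_force'],manip.camera_info('wrist'))
E
```

```text
19.918895065784454 {'fovy': 63.66244742967312, 'cx': 325.60365428581497, 'cy': 241.4704876579502, 'k1': 0.02718505756553383, 'eye': array([506.00768019, 190.574374  , 421.99458565]), 'orientation': array([ 2.90545994e+00, -4.66203662e-04, -7.06581339e-01])}
```

View pics/w1.png

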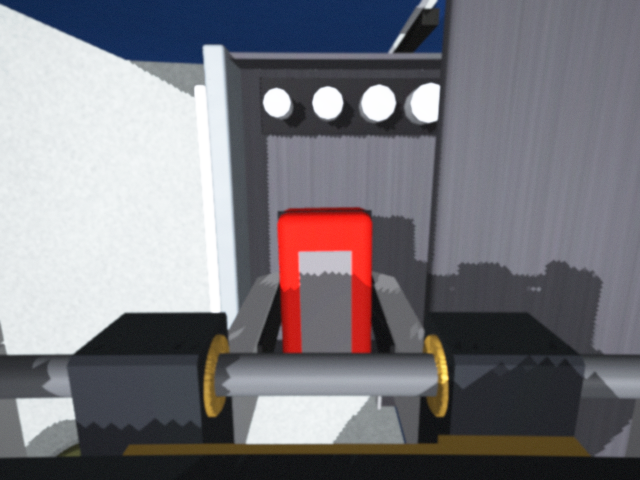

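The wrist view shows the red case (325,280) centred over the drawer's free floor, between the front panel (column 220) and the cabinet edge (435). The sockets are clear at row 105. I'll lower and release.

>>> {"name": "step_arm", "arguments": {"series": [0,0,-30,0,1,0,0,-30,0,1,0,0,-15,0,1,0,0,-6,0,1,0,0,-3,0,1,0,0,-2,0,1,0,0,0,0,1,0,0,0,0,1]}}

```text
clock: 6.02
eef_pos: [462.7, 140.4, 181.8]
eef_rot: [3.141, -0.0, 0.866]
wrist_force: [-0.3, 0.6, -1.9]
finger_gap: 40.0
finger_force: 19.9
```

>>> {"name": "step_arm", "arguments": {"series": [0,0,-1,0,1,0,0,0,0,1,0,0,0,0,0.36,0,0,0,0,0.36,0,0,0,0,0.36,0,0,0,0,0.36,0,0,0,0,0.36]}}

```text
clock: 6.9
eef_pos: [462.6, 140.4, 180.5]
eef_rot: [3.142, -0.0, 0.866]
wrist_force: [-0.1, -0.1, 0.9]
finger_gap: 60.3
finger_force: 0.0
```

>>> {"name": "step_arm", "arguments": {"series": [0,0,20,0,0.36,0,0,30,0,0.36,0,0,40,0,0.36,-38,45.5,0,0,1,-38,45.5,0,0,1,0,0,0,0,1,0,0,0,0,1,0,0,0,0,1]}}

```text
clock: 7.9
eef_pos: [387.2, 230.6, 270.3]
eef_rot: [3.142, 0.0, 0.864]
wrist_force: [-0.6, -0.1, -0.4]
finger_gap: 13.6
finger_force: 0.0
```

```bash
python3 - <<'E'
from h import *
c=np.array([589.6,25.8]);ex=np.array([.7616,-.648]);ey=np.array([.648,.7616])
p,d,w=cloud('wrist'); cv2.imwrite('pics/w2.png',p); h=cv2.cvtColor(p,cv2.COLOR_BGR2HSV)
red=((h[...,0]<8)|(h[...,0]>172))&(h[...,1]>130)
X=(w[...,:2]-c)@ex; Y=(w[...,:2]-c)@ey; Z=w[...,2]
m=red&(Z>140)&(Z<230)
print('case',m.sum(),*[np.nanpercentile(a[m],[3,50,97]).round(1) for a in (X,Y,Z)])
s=(abs(Y-25)<40)&(X<-215)&(X>-260)
for z0 in (150,170,176,182,188,192): 
    k=s&(abs(Z-z0)<3); print(z0,k.sum(),np.nanpercentile(X[k],[3,50,97]).round(1) if k.sum() else '')
print(manip.read_state())
E
```

```text
case 5291 [-191.1 -179.3 -152.8] [-30.3  15.7  45.3] [160.  179.  180.6]
150 34 [-216.  -215.5 -215. ]
170 0 
176 0 
182 79 [-245.4 -245.1 -244.8]
188 1289 [-245.2 -242.2 -238.1]
192 3516 [-244.5 -236.1 -227.2]
{'clock': 7.95, 'joints': array([ 4.55929689e-01,  4.44019619e-02,  1.72647795e+00, -5.82076960e-05,
        1.37099757e+00,  1.16252377e+00]), 'qd': array([ 0.00247784, -0.0003218 ,  0.00107819,  0.00047611, -0.00155913,
        0.00265921]), 'effort': array([ 3.55371460e-01, -3.88006246e+01, -3.59727216e+01,  4.85800370e-02,
       -5.97381522e-02, -1.25862003e-02]), 'eef_pos': array([387.20877458, 230.63146103, 270.32168858]), 'eef_rot': array([-3.14153193e+00,  2.84065476e-04,  8.64213817e-01]), 'wrist_force': array([-0.1525169 ,  0.05034839,  0.15682406]), 'moment': array([-0.01678276, -0.05165611, -0.02058333]), 'finger_force': 0.0, 'finger_gap': 9.392621536567198}
```

View pics/w2.png

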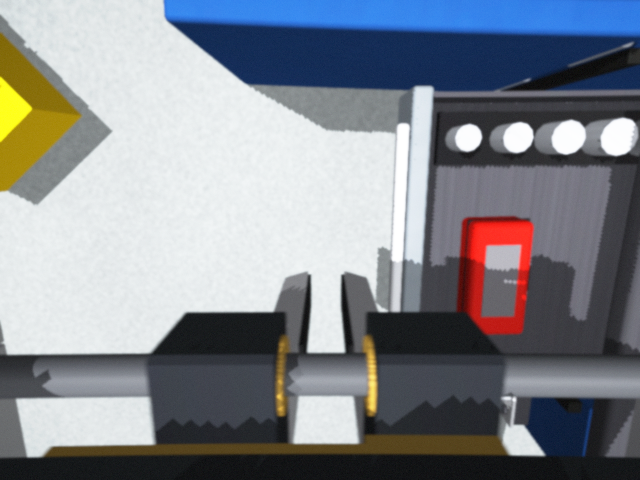

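Case lies flat in the drawer at (497,275); the lip face is at cab x -245. Next I check how high the finger carriers are before pushing near the cabinet's top.

```bash
python3 - <<'E'
from h import *
p,d,w=cloud('wrist'); s=manip.read_state(); t=s['eef_pos']; Rt=rot(s['eef_rot'])
L=(w-t)@Rt
for v in (280,290,300,310,318,325,335,345,380,420):
    print(v,[(u,L[v,u].round(0).tolist()) for u in (180,220,260,285,300,320,340,360,400,450)])
E
```

```text
280 [(180, [-81.0, -167.0, 269.0]), (220, [-81.0, -122.0, 270.0]), (260, [-81.0, -76.0, 271.0]), (285, [-81.0, -47.0, 270.0]), (300, [9.0, -11.0, 13.0]), (320, [-81.0, -6.0, 269.0]), (340, [9.0, 7.0, 10.0]), (360, [9.0, 16.0, 11.0]), (400, [-15.0, 48.0, 80.0]), (450, [-28.0, 92.0, 117.0])]
290 [(180, [-93.0, -168.0, 270.0]), (220, [-93.0, -122.0, 269.0]), (260, [-93.0, -76.0, 269.0]), (285, [-93.0, -47.0, 269.0]), (300, [9.0, -11.0, -1.0]), (320, [-93.0, -6.0, 270.0]), (340, [8.0, 6.0, 2.0]), (360, [9.0, 15.0, -2.0]), (400, [-22.0, 48.0, 80.0]), (450, [-35.0, 92.0, 116.0])]
300 [(180, [-105.0, -170.0, 270.0]), (220, [-105.0, -123.0, 270.0]), (260, [-106.0, -77.0, 271.0]), (285, [10.0, -16.0, -14.0]), (300, [9.0, -10.0, -12.0]), (320, [-106.0, -6.0, 270.0]), (340, [8.0, 6.0, -9.0]), (360, [9.0, 14.0, -13.0]), (400, [-29.0, 49.0, 82.0]), (450, [-43.0, 93.0, 117.0])]
310 [(180, [-118.0, -171.0, 270.0]), (220, [-118.0, -124.0, 270.0]), (260, [-118.0, -77.0, 270.0]), (285, [9.0, -15.0, -22.0]), (300, [9.0, -9.0, -22.0]), (320, [-118.0, -6.0, 270.0]), (340, [8.0, 6.0, -19.0]), (360, [9.0, 
[... 1097 characters left out ...]
 -7.0, 270.0]), (340, [4.0, 5.0, -38.0]), (360, [32.0, 6.0, -91.0]), (400, [33.0, 13.0, -92.0]), (450, [33.0, 22.0, -91.0])]
380 [(180, [29.0, -24.0, -96.0]), (220, [28.0, -18.0, -96.0]), (260, [28.0, -11.0, -96.0]), (285, [29.0, -7.0, -97.0]), (300, [25.0, -5.0, -91.0]), (320, [25.0, -1.0, -91.0]), (340, [25.0, 3.0, -91.0]), (360, [27.0, 6.0, -93.0]), (400, [29.0, 13.0, -96.0]), (450, [29.0, 21.0, -97.0])]
420 [(180, [21.0, -25.0, -96.0]), (220, [21.0, -18.0, -96.0]), (260, [21.0, -11.0, -97.0]), (285, [22.0, -7.0, -97.0]), (300, [2.0, -6.0, -72.0]), (320, [-267.0, -7.0, 270.0]), (340, [-267.0, 18.0, 270.0]), (360, [19.0, 6.0, -93.0]), (400, [21.0, 13.0, -96.0]), (450, [21.0, 22.0, -97.0])]
```

>>> {"name": "step_arm", "arguments": {"series": [0,0,-35,0,1,0,0,-28,0,1,0,0,-10,0,1,0,0,0,0,1,9.1,-7.8,0,0,1,7.6,-6.5,0,0,1,2.3,-1.9,0,0,1,2.3,-1.9,0,0,1,2.3,-1.9,0,0,1,2.3,-1.9,0,0,1,2.3,-1.9,0,0,1,3.8,-3.2,0,0,1]}}

```text
clock: 9.5
eef_pos: [418.6, 204.3, 197.4]
eef_rot: [-3.141, 0.0, 0.866]
wrist_force: [-3.0, 0.1, 2.0]
finger_gap: 0.5
finger_force: 1.2
```

>>> {"name": "step_arm", "arguments": {"series": [3.8,-3.2,0,0,1,5.3,-4.5,0,0,1,5.3,-4.5,0,0,1,5.3,-4.5,0,0,1,5.3,-4.5,0,0,1,5.3,-4.5,0,0,1,5.3,-4.5,0,0,1,5.3,-4.5,0,0,1,5.3,-4.5,0,0,1,5.3,-4.5,0,0,1,5.3,-4.5,0,0,1,5.3,-4.5,0,0,1,3.8,-3.2,0,0,1,3,-2.6,0,0,1,3,-2.6,0,0,1,2.3,-1.9,0,0,1]}}

```text
clock: 11.5
eef_pos: [492.9, 141.2, 197.4]
eef_rot: [3.142, 0.0, 0.866]
wrist_force: [-2.1, -0.2, -1.4]
finger_gap: 0.5
finger_force: 1.1
```

>>> {"name": "step_arm", "arguments": {"series": [1.5,-1.3,0,0,1,1.5,-1.3,0,0,1,1.5,-1.3,0,0,1,1.5,-1.3,0,0,1,1.1,-1,0,0,1,1.1,-1,0,0,1,1.1,-1,0,0,1,1.1,-1,0,0,1]}}

```text
clock: 12.5
eef_pos: [503.3, 132.2, 197.5]
eef_rot: [3.141, -0.0, 0.866]
wrist_force: [-1.0, 2.5, -0.3]
finger_gap: 0.1
finger_force: 1.0
```

>>> {"name": "step_arm", "arguments": {"series": [0.7,-0.6,0,0,1,0.7,-0.6,0,0,1,0.7,-0.6,0,0,1,0.6,-0.5,0,0,1]}}

```text
clock: 13.0
eef_pos: [506.0, 129.9, 197.5]
eef_rot: [3.141, -0.0, 0.866]
wrist_force: [-1.5, 2.3, -0.0]
finger_gap: 0.6
finger_force: 1.0
```

>>> {"name": "step_arm", "arguments": {"series": [0.6,-0.5,0,0,1,0.6,-0.5,0,0,1]}}

```text
clock: 13.25
eef_pos: [507.2, 128.9, 197.5]
eef_rot: [3.141, -0.0, 0.866]
wrist_force: [-0.2, 2.9, 0.5]
finger_gap: 1.0
finger_force: 1.0
```

>>> {"name": "step_arm", "arguments": {"series": [0.6,-0.5,0,0,1,0.6,-0.5,0,0,1]}}

```text
clock: 13.5
eef_pos: [507.3, 128.7, 197.5]
eef_rot: [-3.138, 0.0, 0.866]
wrist_force: [-13.3, 11.3, 6.6]
finger_gap: 0.6
finger_force: 8.6
```

Drawer hit home (17 N at lip -117). I'll back off, rise and check.

>>> {"name": "step_arm", "arguments": {"series": [-3,2.6,0,0,1,-15,12.8,0,0,1,-19,16.2,0,0,1,0,0,40,0,1,0,0,40,0,1,0,0,0,0,1]}}

```text
clock: 14.25
eef_pos: [471.4, 160.1, 280.1]
eef_rot: [3.138, -0.004, 0.866]
wrist_force: [0.1, -0.5, -0.1]
finger_gap: 0.5
finger_force: 0.0
```

```bash
python3 - <<'E'
from h import *
c=np.array([589.6,25.8]);ex=np.array([.7616,-.648]);ey=np.array([.648,.7616])
p,d,w=cloud('side'); cv2.imwrite('pics/s2.png',p)
X=(w[...,:2]-c)@ex; Y=(w[...,:2]-c)@ey; Z=w[...,2]
k=(abs(Y-25)<60)&(Z>182)&(Z<188)&(X<-90)&(X>-260); print('lip X',np.nanpercentile(X[k],[3,20,50]).round(1),k.sum())
p,d,w=cloud('top'); h=cv2.cvtColor(p,cv2.COLOR_BGR2HSV); cv2.imwrite('pics/t2.png',p)
X=(w[...,:2]-c)@ex; Y=(w[...,:2]-c)@ey; Z=w[...,2]
k=(h[...,0]>100)&(h[...,0]<130)&(h[...,1]>120)&(Z>195)&(Z<215)&(X<-115)
r=cv2.minAreaRect(np.c_[X[k],Y[k]].astype(np.float32)); print('door cab',r,cv2.boxPoints(r).round(1).tolist())
print(manip.read_state()['eef_pos'])
E
```

```text
lip X [-121.3 -119.5 -118.1] 144
door cab ((-243.78750610351562, 160.0554656982422), (18.197830200195312, 245.3136749267578), 89.73135375976562) [[-366.5, 151.5], [-121.19999694824219, 150.39999389648438], [-121.0999984741211, 168.60000610351562], [-366.3999938964844, 169.6999969482422]]
[470.68399467 159.73096917 276.94178805]
```

View pics/s2.png

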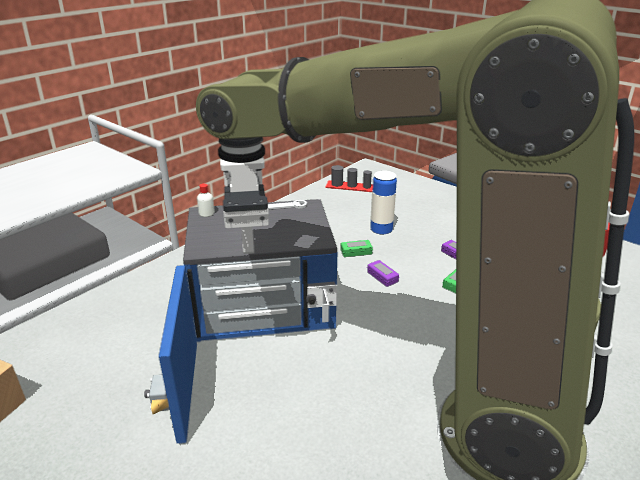

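The side view shows the drawer flush with the lower ones (lips at rows 266, 290, 312) and the door still open at (180,350), about 1.58 rad. Moving over the door to its outer side.

>>> {"name": "step_arm", "arguments": {"series": [-1.4,47.1,0,0,1,-1.4,47.1,0,0,1,-1.4,47.1,0,0,1,-1.4,47.1,0,0,1,-1.3,47.3,0,0,1,0,0,0,0,1,0,0,-30,0,1,0,0,-30,0,1,0,0,-9,0,1,0,0,0,0,1]}}

```text
clock: 15.6
eef_pos: [464.4, 394.7, 208.3]
eef_rot: [-3.141, 0.001, 0.865]
wrist_force: [0.0, 0.1, 0.5]
finger_gap: 0.1
finger_force: 0.0
```

```bash
python3 - <<'E'
import numpy as np
ex=np.array([.7616,-.648]);ey=np.array([.648,.7616])
P=lambda t:np.array([-120,145])+215*np.array([-np.sin(t),-np.cos(t)])+27*np.array([-np.cos(t),np.sin(t)])
W=lambda c:np.array([589.6,25.8])+c[0]*ex+c[1]*ey
prev=np.array([464.4,394.7]);pp=.866
ts=[1.60,1.585,1.57,1.555,1.54,1.52]+list(np.arange(1.48,.2,-.048))
for t in ts:
    w=W(P(t));psi=.866+1.571-t; print(round(t,3),(w-prev).round(1),round(psi-pp,3),w.round(1));prev=w;pp=psi
E
```

```text
1.6 [-13.7 -16.6] -0.029 [450.7 378.1]
1.585 [-2.4 -2.1] 0.015 [448.2 375.9]
1.57 [-2.4 -2.2] 0.015 [445.8 373.8]
1.555 [-2.4 -2.2] 0.015 [443.4 371.5]
1.54 [-2.3 -2.2] 0.015 [441.1 369.3]
1.52 [-3.1 -3.1] 0.02 [438.  366.2]
1.48 [-6.  -6.3] 0.04 [432. 360.]
1.432 [-6.8 -7.9] 0.048 [425.2 352.1]
1.384 [-6.4 -8.2] 0.048 [418.8 343.9]
1.336 [-6.  -8.5] 0.048 [412.7 335.5]
1.288 [-5.6 -8.7] 0.048 [407.1 326.7]
1.24 [-5.2 -9. ] 0.048 [401.9 317.7]
1.192 [-4.8 -9.2] 0.048 [397.2 308.5]
1.144 [-4.3 -9.5] 0.048 [392.9 299. ]
1.096 [-3.8 -9.7] 0.048 [389.  289.3]
1.048 [-3.4 -9.8] 0.048 [385.6 279.5]
1.0 [ -2.9 -10. ] 0.048 [382.7 269.5]
0.952 [ -2.4 -10.1] 0.048 [380.3 259.4]
0.904 [ -1.9 -10.2] 0.048 [378.4 249.2]
0.856 [ -1.4 -10.3] 0.048 [376.9 238.9]
0.808 [ -0.9 -10.4] 0.048 [376.  228.5]
0.76 [ -0.4 -10.4] 0.048 [375.5 218.1]
0.712 [  0.1 -10.4] 0.048 [375.6 207.7]
0.664 [  0.5 -10.4] 0.048 [376.1 197.3]
0.616 [  1.  -10.3] 0.048 [377.2 187. ]
0.568 [  1.5 -10.3] 0.048 [378.7 176.7]
0.52 [  2.  -10.2] 0.048 [380.8 166.5]
0.472 [  2.5 -10.1] 0.048 [383.3 156.4]
0.424 [  3. -10.] 0.048 [386.3 146.5]
0.376 [ 3.5 -9.8] 0.048 [389.8 136.7]
0.328 [ 3.9 -9.6] 0.048 [393.7 127. ]
0.28 [ 4.4 -9.4] 0.048 [398.1 117.6]
0.232 [ 4.8 -9.2] 0.048 [402.9 108.4]
```

>>> {"name": "step_arm", "arguments": {"series": [-7,-8.3,0,-0.015,1,-6.7,-8.3,0,-0.014,1,-2.4,-2.1,0,0.015,1,-2.4,-2.2,0,0.015,1,-2.4,-2.2,0,0.015,1,-2.3,-2.2,0,0.015,1,-3.1,-3.1,0,0.02,1,-6,-6.3,0,0.04,1,-6.8,-7.9,0,0.048,1,-6.4,-8.2,0,0.048,1,-6,-8.5,0,0.048,1,-5.6,-8.7,0,0.048,1,-5.2,-9,0,0.048,1,-4.8,-9.2,0,0.048,1,-4.3,-9.5,0,0.048,1]}}

```text
clock: 17.48
eef_pos: [392.7, 299.1, 208.5]
eef_rot: [3.142, -0.0, 1.295]
wrist_force: [0.2, -0.0, -0.9]
finger_gap: 0.6
finger_force: 0.2
```

>>> {"name": "step_arm", "arguments": {"series": [-3.8,-9.7,0,0.048,1,-3.4,-9.8,0,0.048,1,-2.9,-10,0,0.048,1,-2.4,-10.1,0,0.048,1,-1.9,-10.2,0,0.048,1,-1.4,-10.3,0,0.048,1,-0.9,-10.4,0,0.048,1]}}

```text
clock: 18.35
eef_pos: [376.1, 228.6, 208.5]
eef_rot: [3.141, -0.0, 1.631]
wrist_force: [1.6, 0.2, 0.1]
finger_gap: 0.1
finger_force: 0.2
```

>>> {"name": "step_arm", "arguments": {"series": [-0.4,-10.4,0,0.048,1,0.1,-10.4,0,0.048,1,0.5,-10.4,0,0.048,1,1,-10.3,0,0.048,1,1.5,-10.3,0,0.048,1,2,-10.2,0,0.048,1,1.3,-5,0,0.024,1,1.3,-5,0,0.024,1,1.5,-5,0,0.024,1,1.5,-5,0,0.024,1]}}

```text
clock: 19.6
eef_pos: [386.7, 146.8, 208.4]
eef_rot: [-3.142, -0.0, 2.014]
wrist_force: [0.2, 1.6, 0.8]
finger_gap: 1.3
finger_force: 0.4
```

```bash
cat > door.py <<'E'
from h import *
c=np.array([589.6,25.8]);ex=np.array([.7616,-.648]);ey=np.array([.648,.7616])
for n in ('top','side'):
    p,d,w=cloud(n); h=cv2.cvtColor(p,cv2.COLOR_BGR2HSV)
    import sys; cv2.imwrite(f'pics/{n}_{sys.argv[1]}.png',p)
    X=(w[...,:2]-c)@ex; Y=(w[...,:2]-c)@ey; Z=w[...,2]
    k=(h[...,0]>100)&(h[...,0]<130)&(h[...,1]>100)&(Z>(199 if n=='top' else 60))&(Z<208)&(X<-112)&(Y<165)&(Y>-160)
    if n=='side': 
        k&=(X<-120)
    if k.sum()<20: print(n,'none');continue
    v=cv2.fitLine(np.c_[X[k],Y[k]].astype(np.float32),cv2.DIST_HUBER,0,.01,.01).ravel()
    print(n,k.sum(),'t',np.arctan2(-v[0]*np.sign(-v[1]) ,abs(v[1])).round(4),v.round(3),np.nanpercentile(Y[k],[2,98]).round(0),np.nanpercentile(X[k],[2,98]).round(0))
s=manip.read_state(); e=s['eef_pos'][:2]-c; print('tcp cab',(e@ex).round(2),(e@ey).round(2),s['wrist_force'].round(2),s['clock'])
E
python3 door.py a
```

```text
top 906 t 0.4039 [   0.393    0.92  -175.902   35.279] [-76. 143.] [-230. -129.]
side 7166 t 0.4096 [   0.398    0.917 -184.492   47.93 ] [-72. 149.] [-235. -139.]
tcp cab -232.81 -39.43 [ 0.13 -0.76 -0.38] 19.7
```

>>> {"name": "step_arm", "arguments": {"series": [1.9,-5.8,0,0.028,1,2.0,-5.7,0,0.028,1,2.2,-5.7,0,0.028,1,2.3,-5.6,0,0.028,1,2.5,-5.5,0,0.028,1,2.6,-5.4,0,0.028,1,2.8,-5.4,0,0.028,1,0,0,0,0,1]}}

```text
clock: 20.7
eef_pos: [403.0, 107.8, 208.4]
eef_rot: [-3.141, -0.0, 2.208]
wrist_force: [0.4, -0.0, 0.2]
finger_gap: 0.5
finger_force: 0.0
```

```bash
python3 door.py b
```

```text
top 659 t 0.1973 [   0.196    0.981 -147.89    43.925] [-94. 141.] [-181. -125.]
side 7444 t 0.2042 [   0.203    0.979 -162.388   39.054] [-87. 145.] [-188. -139.]
tcp cab -195.53 -58.43 [-0.65  0.18  0.59] 20.8
```

>>> {"name": "step_arm", "arguments": {"series": [1,-1.8,0,0.01,1,1,-1.8,0,0.01,1,1,-1.8,0,0.01,1,1,-1.8,0,0.01,1]}}

```text
clock: 21.3
eef_pos: [407.0, 100.6, 208.5]
eef_rot: [3.142, -0.0, 2.249]
wrist_force: [-0.7, 0.1, -0.2]
finger_gap: 0.6
finger_force: 0.1
```

>>> {"name": "step_arm", "arguments": {"series": [1,-1.7,0,0.01,1,1,-1.7,0,0.01,1,1,-1.7,0,0.01,1]}}

```text
clock: 21.68
eef_pos: [409.9, 95.5, 208.4]
eef_rot: [-3.142, -0.0, 2.279]
wrist_force: [0.6, 0.7, 0.3]
finger_gap: 0.4
finger_force: 0.1
```

>>> {"name": "step_arm", "arguments": {"series": [0.6,-0.9,0,0.005,1,0.6,-0.9,0,0.005,1]}}

```text
clock: 21.92
eef_pos: [411.1, 93.7, 208.4]
eef_rot: [-3.142, -0.0, 2.289]
wrist_force: [0.3, -0.3, -0.5]
finger_gap: 0.8
finger_force: 0.2
```

>>> {"name": "step_arm", "arguments": {"series": [0.6,-0.9,0,0.005,1,0.6,-0.9,0,0.005,1]}}

```text
clock: 22.18
eef_pos: [412.3, 91.9, 208.4]
eef_rot: [-3.142, -0.0, 2.299]
wrist_force: [-0.0, 0.4, 0.2]
finger_gap: 0.5
finger_force: 0.1
```

>>> {"name": "step_arm", "arguments": {"series": [0.6,-0.9,0,0.005,1,0.6,-0.9,0,0.005,1]}}

```text
clock: 22.42
eef_pos: [413.5, 90.1, 208.5]
eef_rot: [-3.142, 0.0, 2.309]
wrist_force: [-1.2, 0.7, 0.2]
finger_gap: 0.5
finger_force: 0.1
```

>>> {"name": "step_arm", "arguments": {"series": [0.6,-0.9,0,0.005,1,0.6,-0.9,0,0.005,1]}}

```text
clock: 22.68
eef_pos: [414.8, 88.3, 208.5]
eef_rot: [3.142, -0.0, 2.319]
wrist_force: [0.0, -1.1, 0.3]
finger_gap: 0.4
finger_force: 0.1
```

>>> {"name": "step_arm", "arguments": {"series": [0.6,-0.9,0,0.005,1]}}

```text
clock: 22.8
eef_pos: [415.4, 87.4, 208.5]
eef_rot: [3.142, -0.0, 2.324]
wrist_force: [-0.6, -0.8, -0.3]
finger_gap: 0.3
finger_force: 0.1
```

>>> {"name": "step_arm", "arguments": {"series": [0.6,-0.9,0,0.005,1]}}

```text
clock: 22.92
eef_pos: [415.9, 86.6, 208.5]
eef_rot: [3.141, -0.0, 2.329]
wrist_force: [-1.3, 3.0, 1.6]
finger_gap: 0.7
finger_force: 1.8
```

>>> {"name": "step_arm", "arguments": {"series": [0.6,-0.8,0,0.005,1,0.6,-0.8,0,0.005,1]}}

```text
clock: 23.18
eef_pos: [417.0, 85.1, 208.5]
eef_rot: [3.142, -0.0, 2.339]
wrist_force: [-2.9, 3.6, 2.0]
finger_gap: 0.8
finger_force: 2.2
```

>>> {"name": "step_arm", "arguments": {"series": [0.6,-0.8,0,0.005,1,0.6,-0.8,0,0.005,1]}}

```text
clock: 23.42
eef_pos: [418.1, 83.6, 208.4]
eef_rot: [-3.142, -0.001, 2.349]
wrist_force: [-6.7, 8.5, 3.5]
finger_gap: 0.5
finger_force: 5.1
```

>>> {"name": "step_arm", "arguments": {"series": [0.6,-0.8,0,0.005,1,0.6,-0.8,0,0.005,1]}}

```text
clock: 23.68
eef_pos: [418.9, 82.5, 208.4]
eef_rot: [3.142, -0.002, 2.359]
wrist_force: [-9.0, 11.1, 5.5]
finger_gap: 0.4
finger_force: 7.2
```

>>> {"name": "step_arm", "arguments": {"series": [0.4,-0.5,0,0.003,1,0,0,0,0,1]}}

```text
clock: 23.92
eef_pos: [419.3, 82.0, 208.5]
eef_rot: [-3.142, -0.002, 2.362]
wrist_force: [-8.6, 10.5, 4.9]
finger_gap: 0.9
finger_force: 6.8
```

>>> {"name": "step_arm", "arguments": {"series": [0.3,-0.4,0,0.002,1,0,0,0,0,1]}}

```text
clock: 24.18
eef_pos: [419.5, 81.6, 208.5]
eef_rot: [-3.142, -0.002, 2.364]
wrist_force: [-8.9, 10.1, 5.2]
finger_gap: 0.6
finger_force: 6.9
```

>>> {"name": "step_arm", "arguments": {"series": [0.3,-0.4,0,0.002,1,0.3,-0.4,0,0.002,1,0,0,0,0,1]}}

```text
clock: 24.55
eef_pos: [420.1, 81.0, 208.5]
eef_rot: [3.142, -0.003, 2.368]
wrist_force: [-10.0, 11.4, 5.5]
finger_gap: 0.3
finger_force: 7.6
```

>>> {"name": "step_arm", "arguments": {"series": [0.3,-0.4,0,0.002,1,0.3,-0.4,0,0.002,1,0,0,0,0,1]}}

```text
clock: 24.92
eef_pos: [420.6, 80.3, 208.5]
eef_rot: [3.141, -0.003, 2.372]
wrist_force: [-9.8, 12.6, 5.7]
finger_gap: 0.5
finger_force: 8.4
```

>>> {"name": "step_arm", "arguments": {"series": [0.4,-0.2,0.3,0,1,0.4,-0.3,0,0,1,0,0,0,0,1]}}

```text
clock: 25.3
eef_pos: [421.3, 79.4, 208.5]
eef_rot: [-3.141, -0.003, 2.372]
wrist_force: [-8.6, 9.1, 2.6]
finger_gap: 0.4
finger_force: 6.5
```

>>> {"name": "step_arm", "arguments": {"series": [0.4,-0.3,0.2,0,1,0.4,-0.3,0,0,1,0,0,0,0,1]}}

```text
clock: 25.68
eef_pos: [421.6, 79.2, 208.5]
eef_rot: [-3.14, -0.004, 2.372]
wrist_force: [-14.0, 13.0, 5.1]
finger_gap: 0.4
finger_force: 9.4
```

Force dipped and then stiffened, so it may have snapped. I'll check the door angle.

```bash
python3 door.py c; python3 -c "
import cv2;p=cv2.imread('pics/side_c.png');cv2.imwrite('pics/crop_c.png',cv2.resize(p[180:360,160:380],None,fx=3,fy=3))"
```

```text
top 433 t 0.0365 [ 3.70000e-02  9.99000e-01 -1.32235e+02  7.96410e+01] [-91. 140.] [-141. -122.]
side 7458 t 0.0679 [ 6.80000e-02  9.98000e-01 -1.47017e+02  3.61650e+01] [-91. 144.] [-156. -135.]
tcp cab -162.57 -68.24 [-13.63  12.54   4.02] 25.775
```

View pics/crop_c.png

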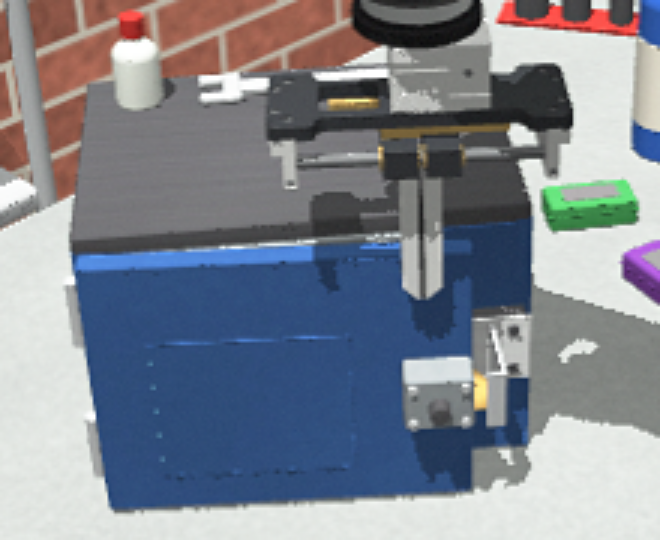

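The crop shows the brass tongue (480,390) at the keeper strap (497,395), with door t about 0.065. I'll back off gently to see whether it holds.

>>> {"name": "step_arm", "arguments": {"series": [-0.8,0.6,0,0,1,-0.8,0.6,0,0,1,-0.8,0.6,0,0,1,-1.5,1.3,0,0,1,-3,2.6,0,0,1,-8,6.8,0,0,1,-11,9.4,0,0,1,0,0,0,0,1]}}

```text
clock: 26.78
eef_pos: [396.4, 100.8, 209.1]
eef_rot: [3.141, 0.0, 2.373]
wrist_force: [-0.0, -0.1, 0.1]
finger_gap: 0.9
finger_force: 0.0
```

```bash
python3 door.py d; python3 -c "
import cv2;p=cv2.imread('pics/side_d.png');cv2.imwrite('pics/crop_d.png',cv2.resize(p[180:360,160:380],None,fx=3,fy=3))"
```

```text
top 1063 t 0.0721 [ 7.2000e-02  9.9700e-01 -1.3722e+02  1.9948e+01] [-100.  138.] [-152. -123.]
side 7305 t 0.0705 [ 7.00000e-02  9.98000e-01 -1.47093e+02  3.88870e+01] [-92. 144.] [-156. -135.]
tcp cab -194.89 -68.04 [ 0.74 -0.63  0.26] 26.875
```

View pics/crop_d.png

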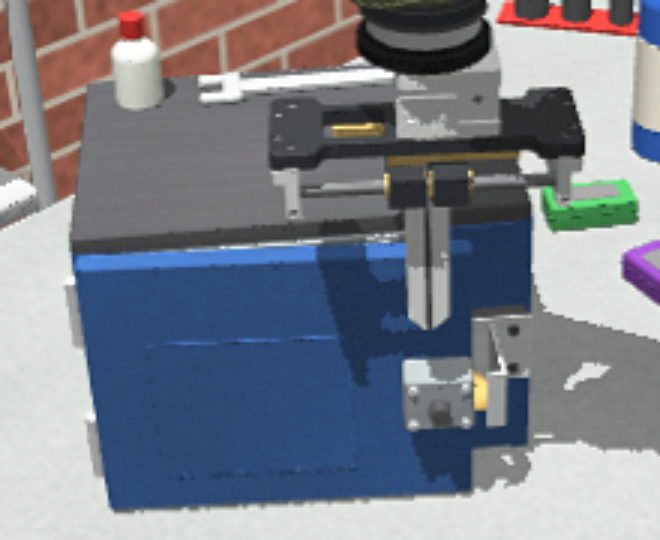

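The door moved back only 0.003 rad once released (0.0705, versus a spring-back of 0.04 or more if not caught), and the tongue sits behind the strap at (480,390). It is latched, so I'll clear the arm and hand in.

>>> {"name": "step_arm", "arguments": {"series": [-15,13,0,0,1,0,0,30,0,1,0,0,30,0,1,0,0,0,0,1,0,0,0,0,1]}}

```text
clock: 27.5
eef_pos: [382.0, 112.9, 268.1]
eef_rot: [-3.141, -0.0, 2.372]
wrist_force: [0.2, 0.4, 0.0]
finger_gap: 0.2
finger_force: 0.0
```

```bash
python3 door.py e; python3 -c "
from cell import manip
print(manip.sign_off())"
```

```text
top 1127 t 0.0731 [ 7.30000e-02  9.97000e-01 -1.37576e+02  1.74870e+01] [-99. 137.] [-151. -123.]
side 7627 t 0.0707 [ 7.10000e-02  9.98000e-01 -1.47415e+02  3.45040e+01] [-91. 144.] [-157. -135.]
tcp cab -214.69 -68.24 [ 0.34  0.44 -0.69] 27.6
the job is handed in; nothing more can be done
None
```

I handed the job in at 27.6 s: the red case is flat in the drawer, the drawer is home, and the door holds latched at about 0.071 to 0.073 rad by camera (limit 0.0755), with about 20 N the highest reading on the closing door; the hand-in returned no verdict.

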